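# Load the seasoning caddy by the range

### The arm

A 6-joint arm with a two-finger parallel gripper is mounted at the origin on a cart in front of the work surface, level with it; the furniture and walls round the work are solid. World frame = base frame: x ahead of the robot, y to its left, z up, the work surface at z = 0. Lengths are in m, angles in rad, forces in N, time in s.
With the tool pointing down it reaches from about 0.25 to 0.85 m from the base axis. Payload 12.5 kg.
Tool frame: the origin (TCP) lies at the very end of the fingers, on their centre line; the grasp point (between the pads) lies 19 mm behind it; z points along the fingers, y is the line along which they close (so a half turn about z gives the same grasp; the last joint's range is limited). The gripper opens to 93 mm and grips with 3 to 60 N. Pads are 15 mm wide; open, the fingers measure 128 mm over their backs; the gripper's body (75 mm by 188 mm) begins 65 mm behind the grasp point.
Start: joints at [1.087, 0.351, 1.652, -0, 1.139, -0.085], TCP at [0.214, 0.507, 0.219] pointing down, gripper open.
Joint ranges: [-2.75, 2.75], [-0.79, 2.1], [0.01, 2.65], [-1.57, 4.71], [0.07, 3.14], [-2.87, 2.87]. Speed limits (rad/s): [2.22, 2.22, 2.79, 3.14, 3.14, 3.14].

### API

Orientations are given as a unit quaternion [x, y, z, w].
In Python, from station import robot, vision gives the robot as it stands.
- The arm moves only by the tool play_rows, never from a script. Its argument "deltas" is a list of rows, each an object of numbers: "tx", "ty", "tz": the shift along the tool's x, y, z in m; "ax", "ay", "az": the turn, a rotation vector about the tool's x, y, z in rad. In form: [{"tx": .., "ty": .., "tz": .., "ax": .., "ay": .., "az": ..}, ...]. A call has 1 to 12 rows; each row shifts and turns the commanded pose from where the row before left it, along the tool's axes as they then stand; what a row does not reach is not made up. A row lasts 1/10 s, in which the tool goes at most 50 mm and 8.59 degrees, less where a joint would pass 70% of its speed; a pose out of reach is approached as far as the arm can. A call with a gripper value outside its range is refused whole. "grip" is the finger opening in m, from 0 to 0.093, set as the call begins (left out, the last holds). The fingers move at their own pace and stop on an object; "grip_force" is the grip in N (left out, the last holds). Time passes only in rows, so rows that do not move let the fingers close. It gives the time, the measured TCP pose, the force, the opening and the grip force at its end, in the units of the state.
- robot.read_state(): the state, without advancing time (a new reading comes with each control period).
- vision.camera(name): name is "side" or "top" or "wrist"; returns a dict with "image" (400x640x3 uint8, red, green, blue), "depth" (400x640 float32, m along the optical axis (not along the pixel's ray), 0 where there is no reading), "camera_matrix" (3x3 intrinsics, pixels), "k1" (the pictures are not rectified: a ray, as slopes to the right and down, at radius r is drawn at 1 + k1 r^2 times it, then the intrinsics apply), "world_from_camera" (4x4, takes a point from camera to world coordinates); the wrist camera has in their place "mount" (4x4, takes a point from camera to tool coordinates, whose origin is the TCP and whose axes are the flange's). Camera axes: x right, y down, z forward; pixel columns grow to the right and rows downward; lengths in m; the calibration is good to about 2 mm. A picture is of the moment at which its call begins: read the wrist's pose just before it.
- robot.hand_in(): hands the job in; it is judged then, once.
The state is a dict: "t": time; "q": joint angles; "joint_velocities": joint speeds; "effort": joint torques, N m; "tcp_pos": TCP position; "eef_rot": TCP orientation; "force": force on the tool from outside, world axes, zero at the start; "wrist_torque": the same for the moment, N m; "opening": opening from 0.0 (shut) to 1.0 (fully open); "grasp_force": force on a finger pad.
Only numpy, scipy, OpenCV 4.12 (cv2) and the standard library are available. Lean on these libraries where they do the work, as an engineer would, in place of code of your own. Each camera call takes 0.05 s, during which the arm holds its last target. There are 200 camera calls.

### The job

Load the wooden seasoning caddy for cooking: stand the red-capped spice jar in the pocket with the red pad, the herb jar in the pocket with the green pad and the salt shaker in the pocket with the white pad. Keep the jars upright, set them down gently without dropping them, and let go. The grey-capped spice jar, the dropper bottle and the kitchen timer do not belong in it: leave them standing where they are.

Things in the scene. Friction and masses are not known exactly. Their poses are not given: they have to be found in the camera images.
- caddy: low wooden caddy, fixed, 202 x 70 mm (227 mm long with its brass pulls), long side along its x. Three pockets in a row, centres at x = -66, 0, +66 mm, each 62 x 62 mm inside; long walls 36 mm, end walls 42 mm, dividers 30 mm high, 4 mm thick; floor 6 mm. Origin: centre of its underside, z up. The worktop under it and under all jars is at z = 0.003 m.
- pad_red: red square pad, 56 x 56 x 3 mm, fixed on the floor of one pocket of the caddy (any of the three), centred there and turned with the caddy: its x runs along the caddy's row. Origin: centre of its underside, 6 mm above the worktop (z = 0.009 m); a jar on it stands with its underside at z = 0.012 m.
- pad_green: green square pad, otherwise like the red one, in another pocket.
- pad_white: white square pad, otherwise like the red one, in the remaining pocket.
- red_cap_spice: clear spice jar with pale red contents and a RED cap, 41 mm across, 98 mm high, straight body up to 84 mm (the cap above gives no hold). Origin: centre of its underside, z up along its axis; round, so any grasp yaw serves. Grip the body 45 to 75 mm up.
- herb_jar: herb jar with a dark label and a tall red cap, 45 mm across, 108 mm high, straight sides all the way. Origin: centre of its underside, z up along its axis; round, so any grasp yaw serves. Grip it 75 to 95 mm up, so that its tall cap clears the gripper's body.
- salt_shaker: clear glass salt shaker with white salt and a grey domed top, 44 mm across, 90 mm high; grip it 45 to 65 mm up. Origin: centre of its underside, z up along its axis; round, so any grasp yaw serves.
- grey_cap_spice: look-alike that stays: clear spice jar with pale red contents and a GREY cap, 46 mm across, 95 mm high. Origin: centre of its underside.
- dropper_bottle: stays: small amber dropper bottle with a black rubber bulb, 33 mm across, 102 mm high. Origin: centre of its underside.
- kitchen_timer: stays: round kitchen timer, white with a red top, 63 mm across, 46 mm high. Origin: centre of its underside.
Mind the look-alikes: they are no part of the job. Leave any yellow look-alike of the salt_shaker alone.

How it is judged:
By the outcome, as a careful person would: the job done as asked, in the order asked, and still so for the second after the job is handed in, with the robot touching nothing.
It also fails if it takes over 83 s, if anything falls off the work surface, if the arm or the gripper's body presses on something with over 40 N, if the wrist force passes 120 N, or if a joint passes its speed limit or range.

## Working session

There is one attempt and no reset: what is moved stays moved. The work goes in short steps, Python scripts to look and compute and a tool call to move; the robot and the scene stay as the last step left them, time stands still between calls to the robot, and variables do not carry over. Pictures are saved under pics/ and viewed, at most 14 in all, crops included, and the job is handed in when it is done.

Besides the shell and the picture viewer there is one more tool, called after ">>>" as a command line: name --argument value ..., lists and objects as JSON in quotes. play_rows: Moves the arm, as the interface text tells. Its arguments: {"type":"object","properties":{"deltas":{"type":"array","items":{"type":"object","properties":{"tx":{"type":"number"},"ty":{"type":"number"},"tz":{"type":"number"},"ax":{"type":"number"},"ay":{"type":"number"},"az":{"type":"number"}}}},"grip":{"type":"number"},"grip_force":{"type":"number"}},"required":["deltas"]}

```bash
mkdir -p pics
cat > h.py <<'E'
import numpy as np,cv2
from station import robot,vision
def cam(n):
    s=robot.read_state(); d=vision.camera(n)
    if 'mount' in d:
        from scipy.spatial.transform import Rotation as R
        T=np.eye(4);T[:3,:3]=R.from_quat(s['eef_rot']).as_matrix();T[:3,3]=s['tcp_pos']
        d['world_from_camera']=T@np.array(d['mount'])
    return d
def ray(d,u,v):
    K=np.array(d['camera_matrix']);p=np.array([(u-K[0,2])/K[0,0],(v-K[1,2])/K[1,1]]);q=p.copy()
    for _ in range(20): q=p/(1+d['k1']*(q@q))
    T=np.array(d['world_from_camera']);return T[:3,3],T[:3,:3]@np.array([q[0],q[1],1])
def onz(d,u,v,z):
    o,r=ray(d,u,v);return o+r*(z-o[2])/r[2]
def save(d,n): cv2.imwrite('pics/'+n,d['image'][:,:,::-1])
def pts(d):
    v,u=np.mgrid[0:400,0:640];K=np.array(d['camera_matrix'])
    x=(u-K[0,2])/K[0,0];y=(v-K[1,2])/K[1,1];a,b=x,y
    for _ in range(15): f=1+d['k1']*(a*a+b*b);a,b=x/f,y/f
    Z=d['depth'];P=np.stack([a*Z,b*Z,Z],-1);T=np.array(d['world_from_camera'])
    return P@T[:3,:3].T+T[:3,3]
E
python3 - <<'E'
from h import *
for n in ('top','side','wrist'):
    d=cam(n);save(d,n+'0.png');print(n,d['world_from_camera'],d['camera_matrix'],d['k1'])
print(robot.read_state())
E
```

```text
top [[ 0.02853935 -0.99425593  0.10315355  0.35236588]
 [-0.99952913 -0.02954871 -0.00826994  0.19345778]
 [ 0.0112705  -0.10286895 -0.99463106  1.02107058]
 [ 0.          0.          0.          1.        ]] [[477.51539284   0.         324.4746707 ]
 [  0.         477.51539284 203.99208499]
 [  0.           0.           1.        ]] -0.00038707272350207127
side [[ 0.92129637 -0.2026125   0.33190536  0.10155197]
 [-0.38838407 -0.52171112  0.75958891 -0.59970377]
 [ 0.01925651 -0.82871327 -0.55934203  0.64158673]
 [ 0.          0.          0.          1.        ]] [[470.55625013   0.         321.32300701]
 [  0.         470.55625013 201.55387003]
 [  0.           0.           1.        ]] -0.10631788269059822
wrist [[ 3.88328638e-01  8.78498845e-01  2.78281601e-01  1.36969911e-01]
 [ 9.21520770e-01 -3.70008332e-01 -1.17869860e-01  5.39770233e-01]
 [-5.82024534e-04  3.02214517e-01 -9.53239764e-01  3.83000748e-01]
 [ 0.00000000e+00  0.00000000e+00  0.00000000e+00  1.00000000e+00]] [[289.86234496   0.         323.40056022]
 [  0.         289.86234496 200.16466667]
 [  0.           0.           1.        ]] -0.02622450993444631
{'t': 0.15, 'q': array([ 1.08740326e+00,  3.51105704e-01,  1.65228624e+00, -4.81820881e-06,
        1.13911206e+00, -8.45483227e-02]), 'joint_velocities': array([ 0.00159768, -0.0033042 , -0.00374629, -0.00083023,  0.00056108,
        0.00066227]), 'effort': array([ 3.49887487e-04, -4.97464263e+01, -2.85346431e+01,  6.98607601e-02,
        2.45758588e-02, -5.05504033e-05]), 'tcp_pos': array([0.21341772, 0.50660661, 0.21822533]), 'eef_rot': array([ 1.98102173e-01,  9.80181270e-01, -4.38039157e-04, -1.25566448e-04]), 'force': array([ 0.56794707,  0.81369417, -0.10708971]), 'wrist_torque': array([0.01244639, 0.0010765 , 0.03762221]), 'grasp_force': 0.0, 'opening': 0.9962405621200682}
```

View pics/top0.png

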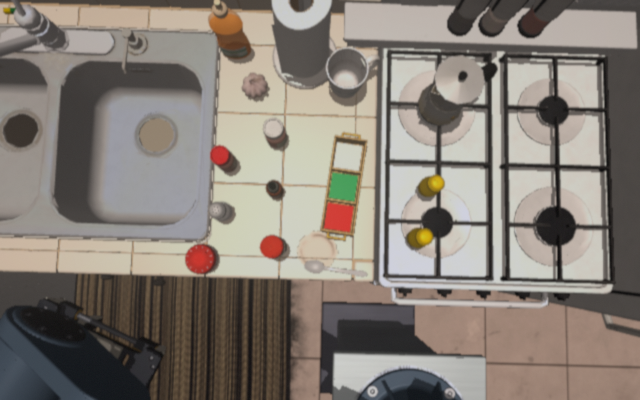

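View pics/side0.png

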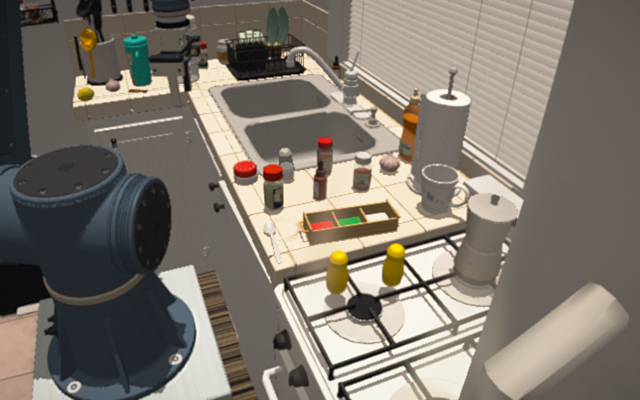

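Top view: the caddy runs from white (347,155) through green (343,186) to red (338,217). The timer is at (200,259), red caps at (222,157) and (272,247), grey tops at (275,130) and (221,211), and the dropper at (275,188). I'll zoom in to identify the red and grey pairs.

Run:
```python
from h import *
s=cv2.imread('pics/side0.png')[120:250,225:415];t=cv2.imread('pics/top0.png')[110:280,180:370]
s=cv2.resize(s,None,fx=4,fy=4,interpolation=2);t=cv2.resize(t,None,fx=3,fy=3,interpolation=2)
cv2.imwrite('pics/s1.png',s);cv2.imwrite('pics/t1.png',t)
d=cam('top');P=pts(d)
# clusters of points above worktop
z=P[...,2];m=((z>0.06)&(z<0.14)&(P[...,0]>0.2)&(P[...,0]<0.62)&(P[...,1]>0.12)&(P[...,1]<0.5)).astype(np.uint8)
n,l,st,c=cv2.connectedComponentsWithStats(m)
for i in range(1,n):
    if st[i,4]<30: continue
    q=P[l==i]; top=q[q[:,2]>np.percentile(q[:,2],95)-.012]
    print(c[i].round(),st[i],'top z',np.percentile(q[:,2],95).round(4),'xy',((top.max(0)+top.min(0))/2).round(4),np.median(top,0).round(4),'ext',np.ptp(top,axis=0).round(3))
hsv=cv2.cvtColor(d['image'],cv2.COLOR_RGB2HSV)
for nm,lo,hi in (('green',(50,100,50),(80,255,255)),('red',(0,150,80),(8,255,255)),):
    m=cv2.inRange(hsv,lo,hi)
    if nm=='red': m|=cv2.inRange(hsv,(172,150,80),(180,255,255))
    n,l,st,c=cv2.connectedComponentsWithStats(m)
    for i in range(1,n):
        if st[i,4]>60 and 150<c[i][0]<370 and c[i][1]<290:
            r=cv2.minAreaRect(np.argwhere(l==i)[:,::-1].astype(np.float32));print(nm,r,st[i,4],onz(d,*r[0],0.012).round(4),onz(d,*c[i],0.1).round(4))
```

```text
[274. 130.] [263 117  23  26 458] top z 0.0999 xy [0.5981 0.2919 0.095 ] [0.5977 0.2923 0.0971] ext [0.04  0.04  0.014]
[221. 156.] [210 145  24  23 417] top z 0.1016 xy [0.5395 0.3944 0.0968] [0.5392 0.3941 0.0991] ext [0.038 0.038 0.014]
[273. 187.] [266 179  16  17 199] top z 0.1021 xy [0.4826 0.2897 0.0977] [0.4823 0.289  0.1012] ext [0.01  0.01  0.014]
[217. 210.] [208 201  20  18 277] top z 0.093 xy [0.4325 0.3989 0.0883] [0.4323 0.3972 0.0888] ext [0.034 0.032 0.014]
[272. 246.] [260 234  25  24 472] top z 0.1132 xy [0.3638 0.2845 0.1085] [0.3639 0.2848 0.1107] ext [0.042 0.043 0.014]
green ((342.89996337890625, 186.1999969482422), (25.597265243530273, 25.597265243530273), 8.130102157592773) 645 [0.4963 0.1469 0.012 ] [0.4834 0.1508 0.1   ]
red ((219.5, 155.0), (18.0, 17.0), 90.0) 268 [0.5558 0.4129 0.012 ] [0.538  0.3939 0.1   ]
red ((338.37530517578125, 216.831298828125), (26.602388381958008, 26.849620819091797), 8.530765533447266) 706 [0.4305 0.1548 0.012 ] [0.4236 0.1582 0.1   ]
red ((271.5, 246.5), (21.0, 21.0), 90.0) 385 [0.3639 0.2938 0.012 ] [0.363  0.2849 0.1   ]
red ((200.0, 258.5), (27.0, 28.0), 90.0) 598 [0.3346 0.4423 0.012 ] [0.3358 0.4205 0.1   ]
```

View pics/s1.png

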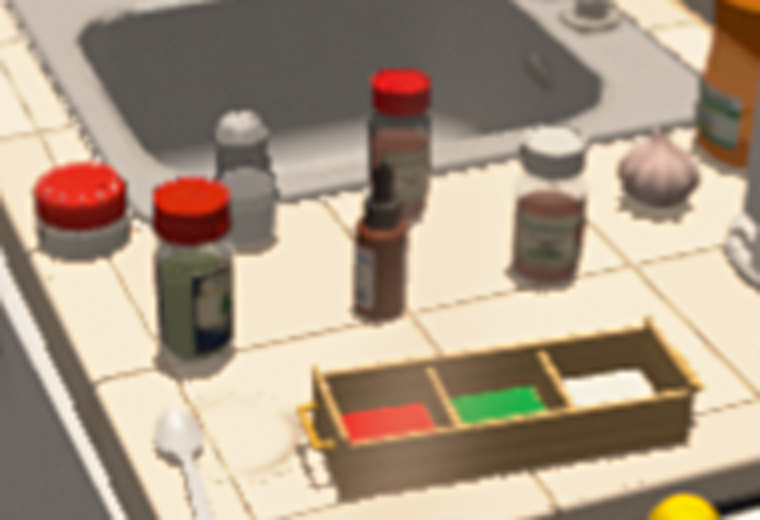

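View pics/t1.png

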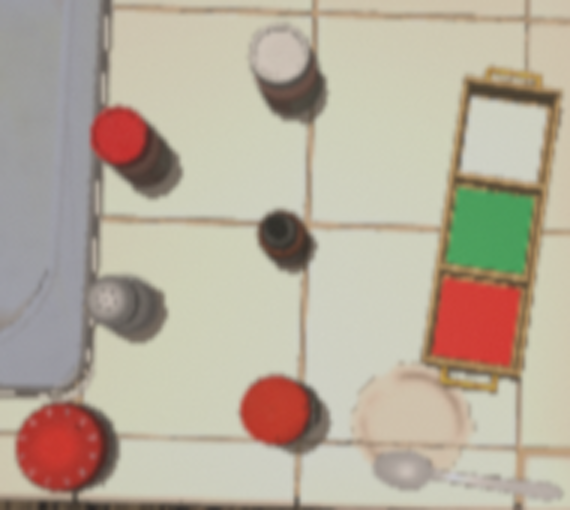

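The jars are identified: red-cap spice at (0.539, 0.394), salt at (0.432, 0.398) and herb at (0.364, 0.285). The pads, red to white, lie along (0.993, −0.119). I'll turn the fingers across the row and go above the red-cap jar.

>>> play_rows --deltas '[{"az": -0.07}, {"az": -0.07}, {"az": -0.07}, {"az": -0.07}, {"tx": -0.02, "ty": -0.005}, {"tx": -0.045, "ty": -0.01}, {"tx": -0.045, "ty": -0.01}, {"tx": -0.045, "ty": -0.01}, {"tx": -0.045, "ty": -0.01}, {"tx": -0.045, "ty": -0.01}, {"tx": -0.045, "ty": -0.01}, {"tx": -0.02, "ty": -0.005}]' --grip 0.093

```text
schema error: expected keys tx, ty, tz, ax, ay, az
```

```bash
cat > go.py <<'E'
from h import *
from scipy.spatial.transform import Rotation as R
import sys
# print tool-frame delta to target x y z (yaw of tool y = 83.2 deg)
def to(x,y,z,yaw=83.2):
    s=robot.read_state();M=R.from_quat(s['eef_rot']).as_matrix();a=np.radians(yaw)
    W=np.array([[np.sin(a)*-1,np.cos(a),0],[np.cos(a),np.sin(a),0],[0,0,-1]]).T
    print('t',s['t'],'tcp',s['tcp_pos'].round(4),'open',s['opening'],'F',s['force'].round(1))
    print('d',(M.T@(np.array([x,y,z])-s['tcp_pos'])).round(4),'rot',R.from_matrix(M.T@W).as_rotvec().round(4))
if __name__=='__main__': to(*map(float,sys.argv[1:4]))
E
python3 go.py .5393 .394 .054
python3 - <<'E'
from h import *
d=cam('wrist');save(d,'w1.png')
E
```

```text
t 0.2 tcp [0.2135 0.5067 0.2183] open 1.0006056437109088 F [-0.  -0.3 -0.3]
d [-0.3441  0.0228  0.1643] rot [-6.000e-04 -2.000e-04 -2.801e-01]
```

View pics/w1.png

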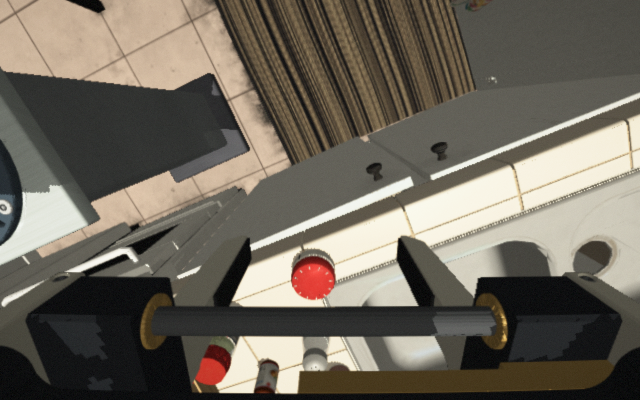

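The move was refused because every row needs all six keys. The wrist picture is therefore still from the start pose, with the timer at (313,275). I'll resend with full rows.

>>> play_rows --deltas '[{"tx": 0, "ty": 0, "tz": 0, "ax": 0, "ay": 0, "az": -0.07}, {"tx": 0, "ty": 0, "tz": 0, "ax": 0, "ay": 0, "az": -0.07}, {"tx": 0, "ty": 0, "tz": 0, "ax": 0, "ay": 0, "az": -0.07}, {"tx": 0, "ty": 0, "tz": 0, "ax": 0, "ay": 0, "az": -0.07}, {"tx": -0.02, "ty": -0.005, "tz": 0, "ax": 0, "ay": 0, "az": 0}, {"tx": -0.045, "ty": -0.01, "tz": 0, "ax": 0, "ay": 0, "az": 0}, {"tx": -0.045, "ty": -0.01, "tz": 0, "ax": 0, "ay": 0, "az": 0}, {"tx": -0.045, "ty": -0.01, "tz": 0, "ax": 0, "ay": 0, "az": 0}, {"tx": -0.045, "ty": -0.01, "tz": 0, "ax": 0, "ay": 0, "az": 0}, {"tx": -0.045, "ty": -0.01, "tz": 0, "ax": 0, "ay": 0, "az": 0}, {"tx": -0.045, "ty": -0.01, "tz": 0, "ax": 0, "ay": 0, "az": 0}, {"tx": -0.02, "ty": -0.005, "tz": 0, "ax": 0, "ay": 0, "az": 0}]' --grip 0.093

```text
t: 1.45
tcp_pos: [0.5161, 0.3987, 0.2182]
eef_rot: [0.061, 0.998, -0.0, 0.0]
force: [-0.1, 0.6, 1.0]
opening: 1.001
grasp_force: 0.0
```

```bash
python3 go.py .5393 .394 .054
```

```text
t 1.45 tcp [0.5161 0.3987 0.2182] open 1.0013772434248127 F [-0.1  0.6  1. ]
d [-0.0235 -0.0018  0.1642] rot [-0.0003  0.0003 -0.0025]
```

>>> play_rows --deltas '[{"tx": -0.0235, "ty": -0.002, "tz": 0, "ax": 0, "ay": 0, "az": 0}, {"tx": 0, "ty": 0, "tz": 0.01, "ax": 0, "ay": 0, "az": 0}, {"tx": 0, "ty": 0, "tz": 0, "ax": 0, "ay": 0, "az": 0}]'

```text
t: 1.75
tcp_pos: [0.5353, 0.3954, 0.2066]
eef_rot: [0.06, 0.998, -0.001, -0.001]
force: [-0.2, -0.9, 0.4]
opening: 1.0
grasp_force: 0.0
```

```bash
python3 go.py .5393 .394 .054
python3 - <<'E'
from h import *
d=cam('wrist');save(d,'w2.png');P=pts(d)
hsv=cv2.cvtColor(d['image'],cv2.COLOR_RGB2HSV)
m=cv2.inRange(hsv,(0,150,60),(8,255,255))|cv2.inRange(hsv,(172,150,60),(180,255,255))
n,l,st,c=cv2.connectedComponentsWithStats(m)
for i in range(1,n):
    if st[i,4]>80: 
        q=P[l==i];q=q[q[:,2]>.05]
        if len(q)<20: print(c[i],st[i],onz(d,*c[i],.012));continue
        t=q[q[:,2]>np.percentile(q[:,2],95)-.005]
        print(c[i],st[i],np.percentile(q[:,2],95),(t.max(0)+t.min(0))/2,np.ptp(t,axis=0))
m=cv2.inRange(hsv,(50,100,40),(80,255,255));n,l,st,c=cv2.connectedComponentsWithStats(m)
for i in range(1,n):
    if st[i,4]>80: print('green',c[i],st[i],onz(d,*c[i],.012))
E
```

```text
t 1.75 tcp [0.5353 0.3954 0.2066] open 0.9999543311948953 F [-0.2 -0.9  0.4]
d [-0.0045 -0.0006  0.1526] rot [-0.0018 -0.0025 -0.0006]
[165.78033573  20.82446043] [ 140    0   52   48 2085] 0.11089877227228999 [0.40237902 0.33558991 0.2391766 ] [0.10160759 0.14051788 0.26492155]
[342.56738392   9.06568516] [315   0  55  24 883] [0.35152252 0.4385227  0.012     ]
[113.62899106 118.89527458] [  93   96   42   48 1566] [0.43245089 0.15119338 0.012     ]
[326.11695376 202.57388939] [ 308  183   37   39 1103] 0.09991015074224137 [0.5071878  0.39748736 0.2333634 ] [0.10800995 0.03635488 0.27654796]
green [124.21153846 172.36307692] [ 105  152   39   42 1300] [0.4981428  0.14317311 0.012     ]
```

View pics/w2.png

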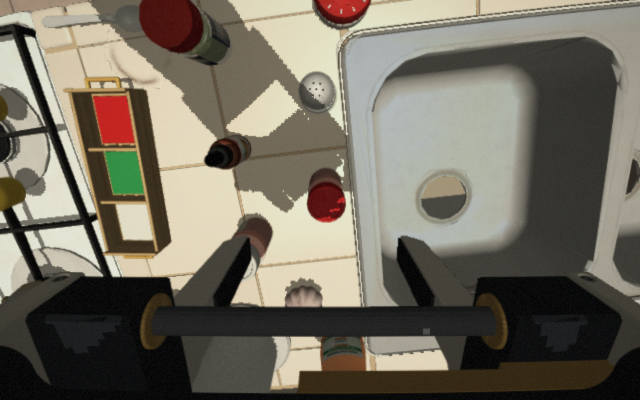

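The wrist view shows the red-cap jar's cap at (326,202), between the fingers, with the salt at (318,92) and the pads agreeing with the top view to about 3 mm. I'll descend and grip.

>>> play_rows --deltas '[{"tx": -0.004, "ty": -0.001, "tz": 0.02, "ax": 0, "ay": 0, "az": 0}, {"tx": 0, "ty": 0, "tz": 0.03, "ax": 0, "ay": 0, "az": 0}, {"tx": 0, "ty": 0, "tz": 0.03, "ax": 0, "ay": 0, "az": 0}, {"tx": 0, "ty": 0, "tz": 0.02, "ax": 0, "ay": 0, "az": 0}, {"tx": 0, "ty": 0, "tz": 0, "ax": 0, "ay": 0, "az": 0}, {"tx": 0, "ty": 0, "tz": 0, "ax": 0, "ay": 0, "az": 0}, {"tx": 0, "ty": 0, "tz": 0, "ax": 0, "ay": 0, "az": 0}]'

```text
t: 2.5
tcp_pos: [0.5403, 0.3951, 0.1104]
eef_rot: [0.059, 0.998, 0.001, 0.001]
force: [0.1, 0.2, -0.3]
opening: 0.999
grasp_force: 0.0
```

```bash
python3 go.py .5393 .394 .054
python3 - <<'E'
from h import *
d=cam('wrist');save(d,'w3.png')
hsv=cv2.cvtColor(d['image'],cv2.COLOR_RGB2HSV)
m=cv2.inRange(hsv,(0,130,40),(8,255,255))|cv2.inRange(hsv,(172,130,40),(180,255,255))
n,l,st,c=cv2.connectedComponentsWithStats(m)
for i in range(1,n):
    if st[i,4]>200: print(c[i],st[i],onz(d,*c[i],.1),onz(d,*c[i],.012))
E
```

```text
t 2.5 tcp [0.5403 0.3951 0.1104] open 0.9992240769050118 F [ 0.1  0.2 -0.3]
d [ 0.001  -0.0013  0.0564] rot [0.0015 0.0018 0.0004]
[96.59259259  4.59259259] [ 65   0  58  12 324] [0.38971145 0.29137952 0.1       ] [0.35568394 0.23427925 0.012     ]
[ 34.4355802  116.22397611] [   8   85   53   64 2344] [0.44041551 0.23398626 0.1       ] [0.43187219 0.14803978 0.012     ]
[189.34061135 159.29694323] [167 146  34  36 229] [0.47728265 0.32062581 0.1       ] [0.48726898 0.27822491 0.012     ]
[326.22171946 236.5245098 ] [ 299  207   56   60 2652] [0.53822824 0.39759159 0.1       ] [0.5788462  0.39387417 0.012     ]
```

View pics/w3.png

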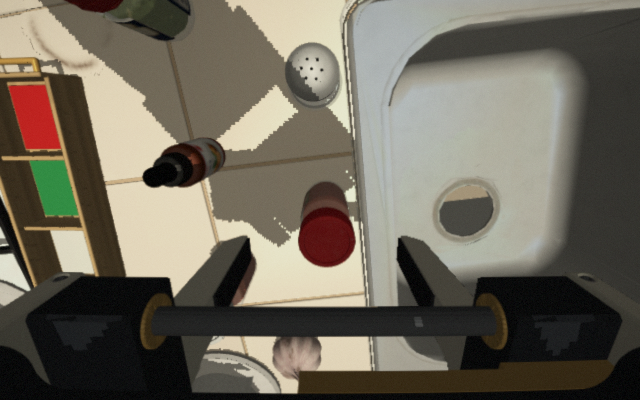

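The jar's cap sits at (326,236), centred between the fingers, and the nearby grey-cap jar is clear. Going down to grip.

>>> play_rows --deltas '[{"tx": 0.001, "ty": 0, "tz": 0.026, "ax": 0, "ay": 0, "az": 0}, {"tx": 0, "ty": 0, "tz": 0.02, "ax": 0, "ay": 0, "az": 0}, {"tx": 0, "ty": 0, "tz": 0.01, "ax": 0, "ay": 0, "az": 0}, {"tx": 0, "ty": 0, "tz": 0, "ax": 0, "ay": 0, "az": 0}, {"tx": 0, "ty": 0, "tz": 0, "ax": 0, "ay": 0, "az": 0}]'

```text
t: 3.05
tcp_pos: [0.5396, 0.3948, 0.0538]
eef_rot: [0.059, 0.998, 0.0, 0.001]
force: [0.2, 0.6, 1.1]
opening: 1.004
grasp_force: 0.0
```

>>> play_rows --deltas '[{"tx": 0, "ty": 0, "tz": 0, "ax": 0, "ay": 0, "az": 0}, {"tx": 0, "ty": 0, "tz": 0, "ax": 0, "ay": 0, "az": 0}, {"tx": 0, "ty": 0, "tz": 0, "ax": 0, "ay": 0, "az": 0}, {"tx": 0, "ty": 0, "tz": 0, "ax": 0, "ay": 0, "az": 0}, {"tx": 0, "ty": 0, "tz": 0, "ax": 0, "ay": 0, "az": 0}, {"tx": 0, "ty": 0, "tz": 0, "ax": 0, "ay": 0, "az": 0}, {"tx": 0, "ty": 0, "tz": 0, "ax": 0, "ay": 0, "az": 0}, {"tx": 0, "ty": 0, "tz": 0, "ax": 0, "ay": 0, "az": 0}, {"tx": 0, "ty": 0, "tz": 0, "ax": 0, "ay": 0, "az": 0}, {"tx": 0, "ty": 0, "tz": 0, "ax": 0, "ay": 0, "az": 0}]' --grip 0.03 --grip_force 20

```text
t: 4.05
tcp_pos: [0.5391, 0.3946, 0.0527]
eef_rot: [0.059, 0.998, 0.0, 0.0]
force: [-0.1, 1.0, 0.6]
opening: 0.438
grasp_force: 20.0
```

>>> play_rows --deltas '[{"tx": 0, "ty": 0, "tz": -0.01, "ax": 0, "ay": 0, "az": 0}, {"tx": 0, "ty": 0, "tz": -0.03, "ax": 0, "ay": 0, "az": 0}, {"tx": 0, "ty": 0, "tz": -0.04, "ax": 0, "ay": 0, "az": 0}, {"tx": 0, "ty": 0, "tz": -0.04, "ax": 0, "ay": 0, "az": 0}, {"tx": 0, "ty": 0, "tz": -0.03, "ax": 0, "ay": 0, "az": 0}, {"tx": 0.008, "ty": -0.025, "tz": 0, "ax": 0, "ay": 0, "az": 0}, {"tx": 0.013, "ty": -0.04, "tz": 0, "ax": 0, "ay": 0, "az": 0}, {"tx": 0.013, "ty": -0.04, "tz": 0, "ax": 0, "ay": 0, "az": 0}, {"tx": 0.013, "ty": -0.04, "tz": 0, "ax": 0, "ay": 0, "az": 0}, {"tx": 0.013, "ty": -0.04, "tz": 0, "ax": 0, "ay": 0, "az": 0}, {"tx": 0.012, "ty": -0.04, "tz": 0, "ax": 0, "ay": 0, "az": 0}, {"tx": 0.007, "ty": -0.025, "tz": 0, "ax": 0, "ay": 0, "az": 0}]'

```text
t: 5.25
tcp_pos: [0.4294, 0.1536, 0.2031]
eef_rot: [0.06, 0.998, -0.0, -0.0]
force: [0.6, -0.2, -1.1]
opening: 0.435
grasp_force: 20.0
```

>>> play_rows --deltas '[{"tx": 0, "ty": 0, "tz": 0, "ax": 0, "ay": 0, "az": 0}, {"tx": 0, "ty": 0, "tz": 0, "ax": 0, "ay": 0, "az": 0}, {"tx": 0, "ty": 0, "tz": 0, "ax": 0, "ay": 0, "az": 0}]'

```text
t: 5.55
tcp_pos: [0.4314, 0.1562, 0.2029]
eef_rot: [0.059, 0.998, 0.0, 0.0]
force: [0.8, 0.8, -1.9]
opening: 0.438
grasp_force: 20.0
```

```bash
python3 go.py .4308 .1538 .065
python3 - <<'E'
from h import *
d=cam('wrist');save(d,'w4.png')
d2=cam('side');save(d2,'s2.png')
hsv=cv2.cvtColor(d['image'],cv2.COLOR_RGB2HSV)
for nm,m in (('r',cv2.inRange(hsv,(0,130,40),(8,255,255))|cv2.inRange(hsv,(172,130,40),(180,255,255))),('g',cv2.inRange(hsv,(50,100,40),(80,255,255)))):
  n,l,st,c=cv2.connectedComponentsWithStats(m)
  for i in range(1,n):
    if st[i,4]>200: print(nm,c[i],st[i],onz(d,*c[i],.1),onz(d,*c[i],.012))
E
```

```text
t 5.55 tcp [0.4314 0.1562 0.2029] open 0.437680343783873 F [ 0.8  0.8 -1.9]
d [ 0.0003 -0.0025  0.1379] rot [0.0003 0.0005 0.0003]
r [571.03933884  68.84132231] [ 539   38   66   62 3025] [0.3399656 0.3838268 0.1      ] [0.33709668 0.45531848 0.012     ]
r [460.35512873 112.31221904] [ 431   87   59   52 2447] [0.36608186 0.28735306 0.1       ] [0.37179787 0.32713195 0.012     ]
r [323.66831956 179.88099174] [ 302  160   45   42 1815] [0.41319088 0.15910887 0.1       ] [0.43439253 0.1567314  0.012     ]
r [323.02393162 279.19389499] [ 283  245   81   62 4095] [0.52070643 0.14565577 0.1       ] [0.57725054 0.138856   0.012     ]
```

View pics/w4.png

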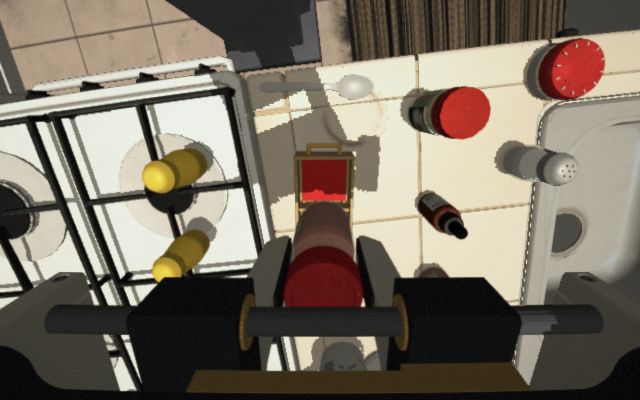

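The jar hangs straight above the red pad, both at about column 323. I'll lower it.

>>> play_rows --deltas '[{"tx": 0, "ty": 0, "tz": 0.02, "ax": 0, "ay": 0, "az": 0}, {"tx": 0, "ty": 0, "tz": 0.035, "ax": 0, "ay": 0, "az": 0}, {"tx": 0, "ty": 0, "tz": 0.035, "ax": 0, "ay": 0, "az": 0}, {"tx": 0, "ty": 0, "tz": 0.02, "ax": 0, "ay": 0, "az": 0}, {"tx": 0, "ty": 0, "tz": 0.015, "ax": 0, "ay": 0, "az": 0}, {"tx": 0, "ty": 0, "tz": 0.01, "ax": 0, "ay": 0, "az": 0}, {"tx": 0, "ty": 0, "tz": 0, "ax": 0, "ay": 0, "az": 0}, {"tx": 0, "ty": 0, "tz": 0, "ax": 0, "ay": 0, "az": 0}, {"tx": 0, "ty": 0, "tz": 0.002, "ax": 0, "ay": 0, "az": 0}, {"tx": 0, "ty": 0, "tz": 0.001, "ax": 0, "ay": 0, "az": 0}, {"tx": 0, "ty": 0, "tz": 0.001, "ax": 0, "ay": 0, "az": 0}, {"tx": 0, "ty": 0, "tz": 0, "ax": 0, "ay": 0, "az": 0}]'

```text
t: 6.85
tcp_pos: [0.431, 0.1556, 0.0637]
eef_rot: [0.059, 0.998, 0.0, 0.0]
force: [-0.0, -0.8, -1.3]
opening: 0.439
grasp_force: 20.0
```

```bash
python3 go.py .4308 .1555 .062
```

```text
t 6.85 tcp [0.431  0.1556 0.0637] open 0.4388144821723889 F [-0.  -0.8 -1.3]
d [ 0.0002 -0.0001  0.0017] rot [ 0.      0.0002 -0.0001]
```

>>> play_rows --deltas '[{"tx": 0, "ty": 0, "tz": 0.001, "ax": 0, "ay": 0, "az": 0}, {"tx": 0, "ty": 0, "tz": 0.001, "ax": 0, "ay": 0, "az": 0}, {"tx": 0, "ty": 0, "tz": 0, "ax": 0, "ay": 0, "az": 0}, {"tx": 0, "ty": 0, "tz": 0, "ax": 0, "ay": 0, "az": 0}]'

```text
t: 7.25
tcp_pos: [0.431, 0.1556, 0.0616]
eef_rot: [0.059, 0.998, 0.0, 0.0]
force: [-0.0, -0.1, -0.8]
opening: 0.44
grasp_force: 20.0
```

>>> play_rows --deltas '[{"tx": 0, "ty": 0, "tz": 0.0005, "ax": 0, "ay": 0, "az": 0}, {"tx": 0, "ty": 0, "tz": 0.0005, "ax": 0, "ay": 0, "az": 0}, {"tx": 0, "ty": 0, "tz": 0, "ax": 0, "ay": 0, "az": 0}, {"tx": 0, "ty": 0, "tz": 0, "ax": 0, "ay": 0, "az": 0}]'

```text
t: 7.65
tcp_pos: [0.4313, 0.1559, 0.0614]
eef_rot: [0.059, 0.998, 0.0, 0.0]
force: [-2.6, 1.2, 12.1]
opening: 0.437
grasp_force: 20.0
```

Contact made. Releasing and rising.

>>> play_rows --deltas '[{"tx": 0, "ty": 0, "tz": 0, "ax": 0, "ay": 0, "az": 0}, {"tx": 0, "ty": 0, "tz": 0, "ax": 0, "ay": 0, "az": 0}, {"tx": 0, "ty": 0, "tz": 0, "ax": 0, "ay": 0, "az": 0}, {"tx": 0, "ty": 0, "tz": 0, "ax": 0, "ay": 0, "az": 0}, {"tx": 0, "ty": 0, "tz": 0, "ax": 0, "ay": 0, "az": 0}, {"tx": 0, "ty": 0, "tz": 0, "ax": 0, "ay": 0, "az": 0}, {"tx": 0, "ty": 0, "tz": -0.02, "ax": 0, "ay": 0, "az": 0}, {"tx": 0, "ty": 0, "tz": -0.03, "ax": 0, "ay": 0, "az": 0}, {"tx": 0, "ty": 0, "tz": -0.04, "ax": 0, "ay": 0, "az": 0}, {"tx": 0, "ty": 0, "tz": -0.04, "ax": 0, "ay": 0, "az": 0}, {"tx": 0, "ty": 0, "tz": 0, "ax": 0, "ay": 0, "az": 0}]' --grip 0.085

```text
t: 8.75
tcp_pos: [0.4331, 0.1562, 0.1951]
eef_rot: [0.059, 0.998, 0.001, 0.004]
force: [0.9, -0.7, 0.0]
opening: 0.914
grasp_force: 0.0
```

```bash
python3 go.py .3638 .2848 .192
```

```text
t 8.75 tcp [0.4331 0.1562 0.1951] open 0.9135929828975576 F [ 0.9 -0.7  0. ]
d [0.0841 0.1195 0.0028] rot [ 0.0028  0.0074 -0.    ]
```

>>> play_rows --deltas '[{"tx": 0.01, "ty": 0.015, "tz": 0, "ax": 0, "ay": 0, "az": 0}, {"tx": 0.023, "ty": 0.032, "tz": 0, "ax": 0, "ay": 0, "az": 0}, {"tx": 0.023, "ty": 0.032, "tz": 0, "ax": 0, "ay": 0, "az": 0}, {"tx": 0.017, "ty": 0.025, "tz": 0, "ax": 0, "ay": 0, "az": 0}, {"tx": 0.01, "ty": 0.015, "tz": 0, "ax": 0, "ay": 0, "az": 0}, {"tx": 0, "ty": 0, "tz": 0, "ax": 0, "ay": 0, "az": 0}, {"tx": 0, "ty": 0, "tz": 0, "ax": 0, "ay": 0, "az": 0}, {"tx": 0, "ty": 0, "tz": 0, "ax": 0, "ay": 0, "az": 0}]' --grip 0.093

```text
t: 9.55
tcp_pos: [0.3629, 0.2829, 0.1903]
eef_rot: [0.06, 0.998, -0.0, -0.0]
force: [0.6, 0.2, -1.0]
opening: 1.003
grasp_force: 0.0
```

```bash
python3 go.py .3645 .2852 .069
python3 - <<'E'
from h import *
d=cam('wrist');save(d,'w5.png')
hsv=cv2.cvtColor(d['image'],cv2.COLOR_RGB2HSV)
for nm,m in (('r',cv2.inRange(hsv,(0,130,40),(8,255,255))|cv2.inRange(hsv,(172,130,40),(180,255,255))),('g',cv2.inRange(hsv,(50,100,40),(80,255,255)))):
  n,l,st,c=cv2.connectedComponentsWithStats(m)
  for i in range(1,n):
    if st[i,4]>200: print(nm,c[i],st[i],onz(d,*c[i],.108),onz(d,*c[i],.012))
d=cam('top')
for z in (.1,):
  hsv=cv2.cvtColor(d['image'],cv2.COLOR_RGB2HSV)
  m=cv2.inRange(hsv,(0,130,40),(8,255,255));n,l,st,c=cv2.connectedComponentsWithStats(m)
  for i in range(1,n):
    if st[i,4]>60: print('top',c[i],st[i],onz(d,*c[i],.108))
E
```

```text
t 9.55 tcp [0.3629 0.2829 0.1903] open 1.0026184452072764 F [ 0.6  0.2 -1. ]
d [-0.0013  0.0025  0.1213] rot [-0.0004 -0.0003 -0.0008]
r [459.8784972  146.36970424] [ 431  119   59   56 2502] [0.32436362 0.40478676 0.108     ] [0.34143989 0.44812703 0.012     ]
r [328.1053175  205.23748064] [ 305  180   48   52 1937] [0.36342704 0.28748088 0.108     ] [0.39567543 0.28525992 0.012     ]
g [245.56261023 291.31040564] [230 276  28  28 567] [0.44369787 0.19529582 0.108     ] [0.50712319 0.15727046 0.012     ]
top [338.36127168 216.34104046] [324 202  30  30 692] [0.42405065 0.15856258 0.108     ]
```

View pics/w5.png

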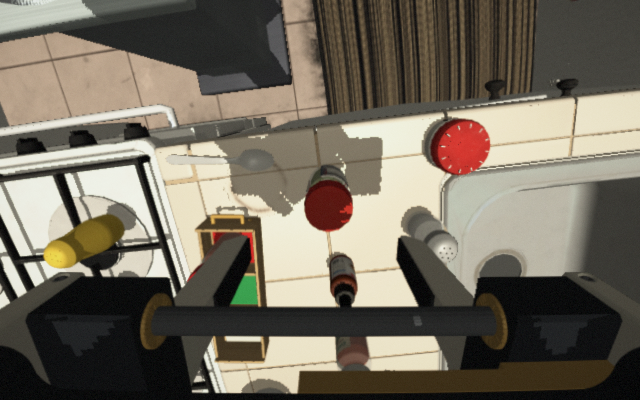

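The herb jar's cap is at (328,205), centred between the fingers. Descending and gripping.

>>> play_rows --deltas '[{"tx": -0.001, "ty": 0.0025, "tz": 0.02, "ax": 0, "ay": 0, "az": 0}, {"tx": 0, "ty": 0, "tz": 0.03, "ax": 0, "ay": 0, "az": 0}, {"tx": 0, "ty": 0, "tz": 0.03, "ax": 0, "ay": 0, "az": 0}, {"tx": 0, "ty": 0, "tz": 0.025, "ax": 0, "ay": 0, "az": 0}, {"tx": 0, "ty": 0, "tz": 0.016, "ax": 0, "ay": 0, "az": 0}, {"tx": 0, "ty": 0, "tz": 0, "ax": 0, "ay": 0, "az": 0}, {"tx": 0, "ty": 0, "tz": 0, "ax": 0, "ay": 0, "az": 0}, {"tx": 0, "ty": 0, "tz": 0, "ax": 0, "ay": 0, "az": 0}]'

```text
t: 10.45
tcp_pos: [0.3646, 0.2861, 0.0706]
eef_rot: [0.06, 0.998, 0.0, 0.001]
force: [-0.2, 0.5, 0.1]
opening: 1.001
grasp_force: 0.0
```

>>> play_rows --deltas '[{"tx": 0, "ty": 0, "tz": 0, "ax": 0, "ay": 0, "az": 0}, {"tx": 0, "ty": 0, "tz": 0, "ax": 0, "ay": 0, "az": 0}, {"tx": 0, "ty": 0, "tz": 0, "ax": 0, "ay": 0, "az": 0}, {"tx": 0, "ty": 0, "tz": 0, "ax": 0, "ay": 0, "az": 0}, {"tx": 0, "ty": 0, "tz": 0, "ax": 0, "ay": 0, "az": 0}, {"tx": 0, "ty": 0, "tz": 0, "ax": 0, "ay": 0, "az": 0}, {"tx": 0, "ty": 0, "tz": 0, "ax": 0, "ay": 0, "az": 0}, {"tx": 0, "ty": 0, "tz": 0, "ax": 0, "ay": 0, "az": 0}, {"tx": 0, "ty": 0, "tz": 0, "ax": 0, "ay": 0, "az": 0}, {"tx": 0, "ty": 0, "tz": 0, "ax": 0, "ay": 0, "az": 0}]' --grip 0.033 --grip_force 20

```text
t: 11.45
tcp_pos: [0.3639, 0.2859, 0.0696]
eef_rot: [0.059, 0.998, -0.0, -0.0]
force: [-0.6, -0.6, 0.2]
opening: 0.478
grasp_force: 20.0
```

```bash
python3 go.py .4967 .1473 .225
```

```text
t 11.45 tcp [0.3639 0.2859 0.0696] open 0.47750909963488075 F [-0.6 -0.6  0.2]
d [-0.1483 -0.1219 -0.1554] rot [-0.     -0.     -0.0002]
```

>>> play_rows --deltas '[{"tx": 0, "ty": 0, "tz": -0.015, "ax": 0, "ay": 0, "az": 0}, {"tx": 0, "ty": 0, "tz": -0.035, "ax": 0, "ay": 0, "az": 0}, {"tx": 0, "ty": 0, "tz": -0.04, "ax": 0, "ay": 0, "az": 0}, {"tx": 0, "ty": 0, "tz": -0.04, "ax": 0, "ay": 0, "az": 0}, {"tx": 0, "ty": 0, "tz": -0.025, "ax": 0, "ay": 0, "az": 0}, {"tx": -0.018, "ty": -0.015, "tz": 0, "ax": 0, "ay": 0, "az": 0}, {"tx": -0.032, "ty": -0.026, "tz": 0, "ax": 0, "ay": 0, "az": 0}, {"tx": -0.032, "ty": -0.026, "tz": 0, "ax": 0, "ay": 0, "az": 0}, {"tx": -0.032, "ty": -0.026, "tz": 0, "ax": 0, "ay": 0, "az": 0}, {"tx": -0.022, "ty": -0.018, "tz": 0, "ax": 0, "ay": 0, "az": 0}, {"tx": -0.012, "ty": -0.011, "tz": 0, "ax": 0, "ay": 0, "az": 0}, {"tx": 0, "ty": 0, "tz": 0, "ax": 0, "ay": 0, "az": 0}]'

```text
t: 12.65
tcp_pos: [0.4969, 0.1463, 0.2243]
eef_rot: [0.06, 0.998, -0.0, -0.0]
force: [0.6, 0.1, -1.0]
opening: 0.48
grasp_force: 20.0
```

>>> play_rows --deltas '[{"tx": 0, "ty": 0, "tz": 0, "ax": 0, "ay": 0, "az": 0}, {"tx": 0, "ty": 0, "tz": 0, "ax": 0, "ay": 0, "az": 0}, {"tx": 0, "ty": 0, "tz": 0, "ax": 0, "ay": 0, "az": 0}]'

```text
t: 12.95
tcp_pos: [0.4958, 0.1481, 0.2247]
eef_rot: [0.059, 0.998, 0.0, -0.0]
force: [-0.5, 0.2, -1.2]
opening: 0.48
grasp_force: 20.0
```

```bash
python3 go.py .4965 .1475 .0786
python3 - <<'E'
from h import *
d=cam('wrist');save(d,'w6.png')
E
```

```text
t 12.95 tcp [0.4958 0.1481 0.2247] open 0.4801593973047295 F [-0.5  0.2 -1.2]
d [-0.0008 -0.0006  0.1461] rot [ 0.0001 -0.      0.0012]
```

View pics/w6.png

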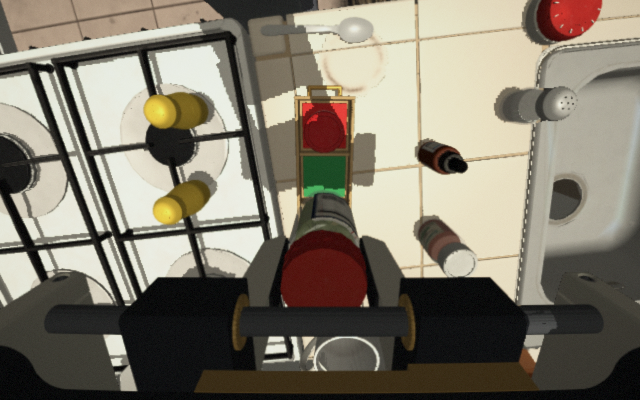

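The red-cap jar stands upright in its pocket at (325,128), and the herb jar is lined up over green. Lowering.

>>> play_rows --deltas '[{"tx": -0.0005, "ty": 0, "tz": 0.02, "ax": 0, "ay": 0, "az": 0}, {"tx": 0, "ty": 0, "tz": 0.035, "ax": 0, "ay": 0, "az": 0}, {"tx": 0, "ty": 0, "tz": 0.035, "ax": 0, "ay": 0, "az": 0}, {"tx": 0, "ty": 0, "tz": 0.025, "ax": 0, "ay": 0, "az": 0}, {"tx": 0, "ty": 0, "tz": 0.015, "ax": 0, "ay": 0, "az": 0}, {"tx": 0, "ty": 0, "tz": 0.01, "ax": 0, "ay": 0, "az": 0}, {"tx": 0, "ty": 0, "tz": 0.002, "ax": 0, "ay": 0, "az": 0}, {"tx": 0, "ty": 0, "tz": 0.001, "ax": 0, "ay": 0, "az": 0}, {"tx": 0, "ty": 0, "tz": 0.001, "ax": 0, "ay": 0, "az": 0}, {"tx": 0, "ty": 0, "tz": 0, "ax": 0, "ay": 0, "az": 0}, {"tx": 0, "ty": 0, "tz": 0, "ax": 0, "ay": 0, "az": 0}]'

```text
t: 14.1
tcp_pos: [0.4971, 0.1473, 0.0811]
eef_rot: [0.059, 0.998, 0.0, 0.0]
force: [-0.5, -0.5, -1.3]
opening: 0.478
grasp_force: 20.0
```

>>> play_rows --deltas '[{"tx": 0, "ty": 0, "tz": 0.001, "ax": 0, "ay": 0, "az": 0}, {"tx": 0, "ty": 0, "tz": 0.0005, "ax": 0, "ay": 0, "az": 0}, {"tx": 0, "ty": 0, "tz": 0, "ax": 0, "ay": 0, "az": 0}, {"tx": 0, "ty": 0, "tz": 0, "ax": 0, "ay": 0, "az": 0}]'

```text
t: 14.5
tcp_pos: [0.4969, 0.1472, 0.0791]
eef_rot: [0.059, 0.998, -0.0, -0.0]
force: [0.0, 0.2, -0.6]
opening: 0.479
grasp_force: 20.0
```

>>> play_rows --deltas '[{"tx": 0, "ty": 0, "tz": 0.0005, "ax": 0, "ay": 0, "az": 0}, {"tx": 0, "ty": 0, "tz": 0.0003, "ax": 0, "ay": 0, "az": 0}, {"tx": 0, "ty": 0, "tz": 0, "ax": 0, "ay": 0, "az": 0}, {"tx": 0, "ty": 0, "tz": 0, "ax": 0, "ay": 0, "az": 0}]'

```text
t: 14.9
tcp_pos: [0.4971, 0.1473, 0.0786]
eef_rot: [0.059, 0.998, 0.0, 0.0]
force: [-1.0, -0.3, 4.7]
opening: 0.477
grasp_force: 20.0
```

Contact made. Releasing and rising.

>>> play_rows --deltas '[{"tx": 0, "ty": 0, "tz": 0, "ax": 0, "ay": 0, "az": 0}, {"tx": 0, "ty": 0, "tz": 0, "ax": 0, "ay": 0, "az": 0}, {"tx": 0, "ty": 0, "tz": 0, "ax": 0, "ay": 0, "az": 0}, {"tx": 0, "ty": 0, "tz": 0, "ax": 0, "ay": 0, "az": 0}, {"tx": 0, "ty": 0, "tz": 0, "ax": 0, "ay": 0, "az": 0}, {"tx": 0, "ty": 0, "tz": 0, "ax": 0, "ay": 0, "az": 0}, {"tx": 0, "ty": 0, "tz": -0.02, "ax": 0, "ay": 0, "az": 0}, {"tx": 0, "ty": 0, "tz": -0.03, "ax": 0, "ay": 0, "az": 0}, {"tx": 0, "ty": 0, "tz": -0.04, "ax": 0, "ay": 0, "az": 0}, {"tx": 0, "ty": 0, "tz": -0.03, "ax": 0, "ay": 0, "az": 0}, {"tx": 0, "ty": 0, "tz": 0, "ax": 0, "ay": 0, "az": 0}, {"tx": 0, "ty": 0, "tz": 0, "ax": 0, "ay": 0, "az": 0}]' --grip 0.085

```text
t: 16.1
tcp_pos: [0.4969, 0.1472, 0.1984]
eef_rot: [0.059, 0.998, 0.0, 0.0]
force: [-0.5, 1.2, -0.4]
opening: 0.915
grasp_force: 0.0
```

```bash
python3 go.py .4325 .3985 .2
```

```text
t 16.1 tcp [0.4969 0.1472 0.1984] open 0.9147988286330446 F [-0.5  1.2 -0.4]
d [ 0.0937  0.2419 -0.0016] rot [ 0.0002  0.0007 -0.0001]
```

>>> play_rows --deltas '[{"tx": 0.008, "ty": 0.02, "tz": 0, "ax": 0, "ay": 0, "az": 0}, {"tx": 0.016, "ty": 0.042, "tz": 0, "ax": 0, "ay": 0, "az": 0}, {"tx": 0.016, "ty": 0.042, "tz": 0, "ax": 0, "ay": 0, "az": 0}, {"tx": 0.016, "ty": 0.042, "tz": 0, "ax": 0, "ay": 0, "az": 0}, {"tx": 0.016, "ty": 0.042, "tz": 0, "ax": 0, "ay": 0, "az": 0}, {"tx": 0.014, "ty": 0.034, "tz": 0, "ax": 0, "ay": 0, "az": 0}, {"tx": 0.008, "ty": 0.02, "tz": 0, "ax": 0, "ay": 0, "az": 0}, {"tx": 0, "ty": 0, "tz": 0, "ax": 0, "ay": 0, "az": 0}, {"tx": 0, "ty": 0, "tz": 0, "ax": 0, "ay": 0, "az": 0}, {"tx": 0, "ty": 0, "tz": 0, "ax": 0, "ay": 0, "az": 0}]' --grip 0.093

```text
t: 17.1
tcp_pos: [0.4324, 0.3976, 0.1976]
eef_rot: [0.06, 0.998, -0.001, -0.0]
force: [0.3, 0.2, -0.0]
opening: 0.994
grasp_force: 0.0
```

```bash
python3 go.py .4325 .3985 .04
python3 - <<'E'
from h import *
d=cam('wrist');save(d,'w7.png')
for u,v in((318,200),(325,205),(330,210)): print(onz(d,u,v,.09))
E
```

```text
t 17.1 tcp [0.4324 0.3976 0.1976] open 0.994242863347169 F [ 0.3  0.2 -0. ]
d [-1.000e-04  1.100e-03  1.576e-01] rot [-0.0011 -0.0008 -0.0009]
[0.43474567 0.3922549  0.09      ]
[0.4407286  0.39849479 0.09      ]
[0.44654034 0.40282441 0.09      ]
```

View pics/w7.png

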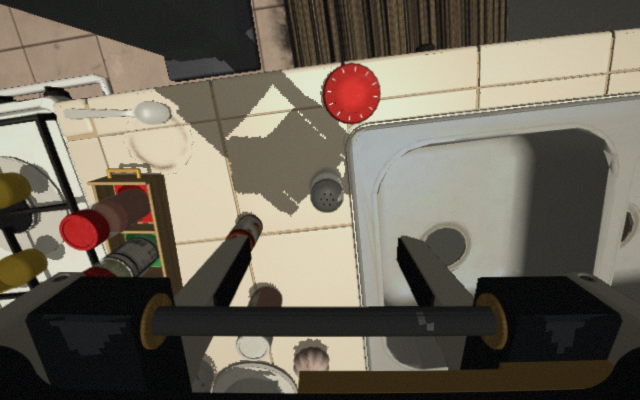

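The salt top is at (327,196), centred between the fingers, and the dropper is clear. Going down to grip it.

>>> play_rows --deltas '[{"tx": 0, "ty": 0.001, "tz": 0.02, "ax": 0, "ay": 0, "az": 0}, {"tx": 0, "ty": 0, "tz": 0.035, "ax": 0, "ay": 0, "az": 0}, {"tx": 0, "ty": 0, "tz": 0.035, "ax": 0, "ay": 0, "az": 0}, {"tx": 0, "ty": 0, "tz": 0.03, "ax": 0, "ay": 0, "az": 0}, {"tx": 0, "ty": 0, "tz": 0.02, "ax": 0, "ay": 0, "az": 0}, {"tx": 0, "ty": 0, "tz": 0.014, "ax": 0, "ay": 0, "az": 0}, {"tx": 0, "ty": 0, "tz": 0, "ax": 0, "ay": 0, "az": 0}, {"tx": 0, "ty": 0, "tz": 0, "ax": 0, "ay": 0, "az": 0}, {"tx": 0, "ty": 0, "tz": 0, "ax": 0, "ay": 0, "az": 0}]'

```text
t: 18.05
tcp_pos: [0.4331, 0.4, 0.0456]
eef_rot: [0.059, 0.998, 0.001, 0.001]
force: [-0.6, -0.4, -0.4]
opening: 1.002
grasp_force: 0.0
```

>>> play_rows --deltas '[{"tx": 0, "ty": 0, "tz": 0, "ax": 0, "ay": 0, "az": 0}, {"tx": 0, "ty": 0, "tz": 0, "ax": 0, "ay": 0, "az": 0}, {"tx": 0, "ty": 0, "tz": 0, "ax": 0, "ay": 0, "az": 0}, {"tx": 0, "ty": 0, "tz": 0, "ax": 0, "ay": 0, "az": 0}, {"tx": 0, "ty": 0, "tz": 0, "ax": 0, "ay": 0, "az": 0}, {"tx": 0, "ty": 0, "tz": 0, "ax": 0, "ay": 0, "az": 0}, {"tx": 0, "ty": 0, "tz": 0, "ax": 0, "ay": 0, "az": 0}, {"tx": 0, "ty": 0, "tz": 0, "ax": 0, "ay": 0, "az": 0}, {"tx": 0, "ty": 0, "tz": 0, "ax": 0, "ay": 0, "az": 0}, {"tx": 0, "ty": 0, "tz": 0, "ax": 0, "ay": 0, "az": 0}]' --grip 0.03 --grip_force 20

```text
t: 19.05
tcp_pos: [0.4323, 0.3996, 0.0443]
eef_rot: [0.059, 0.998, -0.0, -0.0]
force: [-0.6, -0.7, -0.4]
opening: 0.404
grasp_force: 19.8
```

```bash
python3 go.py .5620 .1397 .2
```

```text
t 19.05 tcp [0.4323 0.3996 0.0443] open 0.40404040239336886 F [-0.6 -0.7 -0.4]
d [-0.1595 -0.2427 -0.1557] rot [-0.0001 -0.0001 -0.0001]
```

>>> play_rows --deltas '[{"tx": 0, "ty": 0, "tz": -0.01, "ax": 0, "ay": 0, "az": 0}, {"tx": 0, "ty": 0, "tz": -0.02, "ax": 0, "ay": 0, "az": 0}, {"tx": 0, "ty": 0, "tz": -0.03, "ax": 0, "ay": 0, "az": 0}, {"tx": 0, "ty": 0, "tz": -0.04, "ax": 0, "ay": 0, "az": 0}, {"tx": 0, "ty": 0, "tz": -0.035, "ax": 0, "ay": 0, "az": 0}, {"tx": 0, "ty": 0, "tz": -0.02, "ax": 0, "ay": 0, "az": 0}, {"tx": 0, "ty": 0, "tz": 0, "ax": 0, "ay": 0, "az": 0}, {"tx": 0, "ty": 0, "tz": 0, "ax": 0, "ay": 0, "az": 0}]'

```text
t: 19.85
tcp_pos: [0.4321, 0.3995, 0.1991]
eef_rot: [0.059, 0.998, -0.0, -0.0]
force: [-0.6, -1.1, -0.3]
opening: 0.403
grasp_force: 19.7
```

```bash
python3 - <<'E'
from h import *
d=cam('wrist');s=cam('side')
cv2.imwrite('pics/c8.png',np.hstack([d['image'][140:340,220:430],cv2.resize(s['image'][80:220,220:367],(210,200))])[:,:,::-1])
E
python3 go.py .5620 .1397 .2
```

```text
t 19.95 tcp [0.4318 0.3992 0.198 ] open 0.403699547869055 F [ 0.1  0.6 -1.3]
d [-0.16   -0.2422 -0.0019] rot [-0.0016 -0.0016 -0.0002]
```

View pics/c8.png

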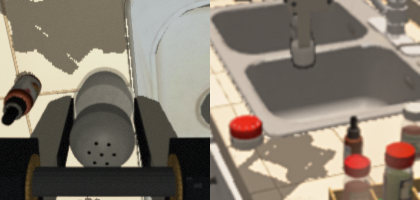

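The shaker is held upright, gripped on its narrower neck with the top at (100,140) in the crop, and the other items are undisturbed. Moving over the white pad.

>>> play_rows --deltas '[{"tx": -0.013, "ty": -0.02, "tz": 0, "ax": 0, "ay": 0, "az": 0}, {"tx": -0.023, "ty": -0.035, "tz": 0, "ax": 0, "ay": 0, "az": 0}, {"tx": -0.026, "ty": -0.04, "tz": 0, "ax": 0, "ay": 0, "az": 0}, {"tx": -0.026, "ty": -0.04, "tz": 0, "ax": 0, "ay": 0, "az": 0}, {"tx": -0.026, "ty": -0.04, "tz": 0, "ax": 0, "ay": 0, "az": 0}, {"tx": -0.022, "ty": -0.033, "tz": 0, "ax": 0, "ay": 0, "az": 0}, {"tx": -0.015, "ty": -0.021, "tz": 0, "ax": 0, "ay": 0, "az": 0}, {"tx": -0.009, "ty": -0.013, "tz": 0, "ax": 0, "ay": 0, "az": 0}, {"tx": 0, "ty": 0, "tz": 0, "ax": 0, "ay": 0, "az": 0}, {"tx": 0, "ty": 0, "tz": 0, "ax": 0, "ay": 0, "az": 0}, {"tx": 0, "ty": 0, "tz": 0, "ax": 0, "ay": 0, "az": 0}]'

```text
t: 21.05
tcp_pos: [0.562, 0.1415, 0.1991]
eef_rot: [0.059, 0.998, 0.0, -0.0]
force: [0.1, 0.8, -1.1]
opening: 0.403
grasp_force: 19.7
```

```bash
python3 go.py .5620 .1397 .053
python3 - <<'E'
from h import *
d=cam('wrist');save(d,'w9.png')
E
```

```text
t 21.05 tcp [0.562  0.1415 0.1991] open 0.40342940662536175 F [ 0.1  0.8 -1.1]
d [-0.0003 -0.0018  0.1461] rot [ 0.     -0.0006  0.0011]
```

View pics/w9.png

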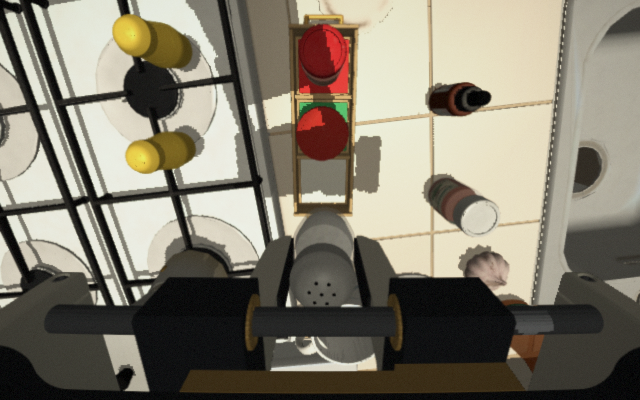

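Both placed jars stand upright at (323,55) and (322,135), and the shaker is in line with the white pocket. Lowering.

>>> play_rows --deltas '[{"tx": 0, "ty": -0.0015, "tz": 0.02, "ax": 0, "ay": 0, "az": 0}, {"tx": 0, "ty": 0, "tz": 0.035, "ax": 0, "ay": 0, "az": 0}, {"tx": 0, "ty": 0, "tz": 0.035, "ax": 0, "ay": 0, "az": 0}, {"tx": 0, "ty": 0, "tz": 0.025, "ax": 0, "ay": 0, "az": 0}, {"tx": 0, "ty": 0, "tz": 0.015, "ax": 0, "ay": 0, "az": 0}, {"tx": 0, "ty": 0, "tz": 0.01, "ax": 0, "ay": 0, "az": 0}, {"tx": 0, "ty": 0, "tz": 0.002, "ax": 0, "ay": 0, "az": 0}, {"tx": 0, "ty": 0, "tz": 0.001, "ax": 0, "ay": 0, "az": 0}, {"tx": 0, "ty": 0, "tz": 0.001, "ax": 0, "ay": 0, "az": 0}, {"tx": 0, "ty": 0, "tz": 0, "ax": 0, "ay": 0, "az": 0}, {"tx": 0, "ty": 0, "tz": 0, "ax": 0, "ay": 0, "az": 0}]'

```text
t: 22.2
tcp_pos: [0.5627, 0.1389, 0.0559]
eef_rot: [0.059, 0.998, 0.0, 0.0]
force: [0.3, 1.1, -1.4]
opening: 0.407
grasp_force: 19.7
```

>>> play_rows --deltas '[{"tx": 0, "ty": 0, "tz": 0.001, "ax": 0, "ay": 0, "az": 0}, {"tx": 0, "ty": 0, "tz": 0.0005, "ax": 0, "ay": 0, "az": 0}, {"tx": 0, "ty": 0, "tz": 0, "ax": 0, "ay": 0, "az": 0}, {"tx": 0, "ty": 0, "tz": 0, "ax": 0, "ay": 0, "az": 0}]'

```text
t: 22.6
tcp_pos: [0.5624, 0.1389, 0.0538]
eef_rot: [0.059, 0.998, 0.0, 0.0]
force: [0.1, 0.2, -0.8]
opening: 0.402
grasp_force: 19.7
```

>>> play_rows --deltas '[{"tx": 0, "ty": 0, "tz": 0.0005, "ax": 0, "ay": 0, "az": 0}, {"tx": 0, "ty": 0, "tz": 0.0003, "ax": 0, "ay": 0, "az": 0}, {"tx": 0, "ty": 0, "tz": 0, "ax": 0, "ay": 0, "az": 0}, {"tx": 0, "ty": 0, "tz": 0, "ax": 0, "ay": 0, "az": 0}]'

```text
t: 23.0
tcp_pos: [0.5625, 0.1389, 0.0532]
eef_rot: [0.059, 0.998, 0.0, 0.0]
force: [-0.7, 0.7, 3.2]
opening: 0.405
grasp_force: 20.0
```

Contact made. Releasing, rising and backing off.

>>> play_rows --deltas '[{"tx": 0, "ty": 0, "tz": 0, "ax": 0, "ay": 0, "az": 0}, {"tx": 0, "ty": 0, "tz": 0, "ax": 0, "ay": 0, "az": 0}, {"tx": 0, "ty": 0, "tz": 0, "ax": 0, "ay": 0, "az": 0}, {"tx": 0, "ty": 0, "tz": 0, "ax": 0, "ay": 0, "az": 0}, {"tx": 0, "ty": 0, "tz": 0, "ax": 0, "ay": 0, "az": 0}, {"tx": 0, "ty": 0, "tz": 0, "ax": 0, "ay": 0, "az": 0}, {"tx": 0, "ty": 0, "tz": -0.02, "ax": 0, "ay": 0, "az": 0}, {"tx": 0, "ty": 0, "tz": -0.03, "ax": 0, "ay": 0, "az": 0}, {"tx": 0, "ty": 0, "tz": -0.04, "ax": 0, "ay": 0, "az": 0}, {"tx": 0, "ty": 0, "tz": -0.04, "ax": 0, "ay": 0, "az": 0}, {"tx": 0, "ty": 0, "tz": -0.03, "ax": 0, "ay": 0, "az": 0}, {"tx": 0, "ty": 0, "tz": 0, "ax": 0, "ay": 0, "az": 0}]' --grip 0.085

```text
t: 24.2
tcp_pos: [0.5641, 0.1392, 0.2174]
eef_rot: [0.059, 0.998, 0.001, 0.003]
force: [0.0, 0.1, -0.1]
opening: 0.916
grasp_force: 0.0
```

>>> play_rows --deltas '[{"tx": 0.01, "ty": 0.03, "tz": 0, "ax": 0, "ay": 0, "az": 0}, {"tx": 0.02, "ty": 0.04, "tz": 0, "ax": 0, "ay": 0, "az": 0}, {"tx": 0.02, "ty": 0.04, "tz": 0, "ax": 0, "ay": 0, "az": 0}, {"tx": 0.02, "ty": 0.04, "tz": 0, "ax": 0, "ay": 0, "az": 0}, {"tx": 0.02, "ty": 0.04, "tz": 0, "ax": 0, "ay": 0, "az": 0}, {"tx": 0.01, "ty": 0.02, "tz": 0, "ax": 0, "ay": 0, "az": 0}, {"tx": 0, "ty": 0, "tz": 0, "ax": 0, "ay": 0, "az": 0}, {"tx": 0, "ty": 0, "tz": 0, "ax": 0, "ay": 0, "az": 0}, {"tx": 0, "ty": 0, "tz": 0, "ax": 0, "ay": 0, "az": 0}]'

```text
t: 25.1
tcp_pos: [0.4883, 0.3582, 0.2126]
eef_rot: [0.06, 0.998, -0.0, -0.0]
force: [-0.3, -0.6, -0.3]
opening: 0.917
grasp_force: 0.0
```

```bash
python3 - <<'E'
from h import *
d=cam('top');s=cam('side')
a=d['image'][100:280,180:390];b=s['image'][110:270,220:430]
cv2.imwrite('pics/f.png',np.hstack([cv2.resize(a,(390,334)),cv2.resize(b,(400,334))])[:,:,::-1])
E
python3 go.py .5 .3 .2
```

```text
t 25.2 tcp [0.4885 0.3582 0.2129] open 0.9119422385128125 F [-0.1 -0.4 -0.4]
d [-0.0184 -0.0564  0.0129] rot [-0.0002 -0.0001 -0.0016]
```

View pics/f.png

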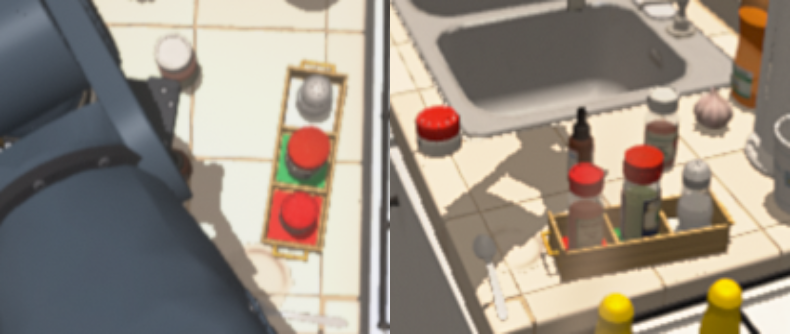

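All three jars stand upright in the correct pockets, and the grey-cap jar, dropper and timer are undisturbed. Handing in.

```bash
python3 -c "
from station import robot
print(robot.hand_in())"
```

```text
the job is handed in; nothing more can be done
None
```

I loaded the caddy and handed the job in at about 25 s: the red-capped spice jar, herb jar and salt shaker stand upright on the red, green and white pads, and the grey-capped jar, dropper bottle and timer were left where they stood; the hand-in gave no verdict.

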